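# Line the mixing cup and open the flask whose thread hand is unknown

### The job

Get ready to mix resin: first set the orange liner cup down inside the steel cup of the same shape, so that it nests fully, level, and let go of it. Then take the red screw cap off the bolted-down flask; nothing shows whether its short thread is right-hand or left-hand, so try it one way and, if it stops after a small turn, the other way until it comes free. Finish while still holding the cap level above the flask's neck, at least 5 cm clear of it; leave the tape measure and the roll of masking tape alone.

Things in the scene. Friction and masses are not known exactly. Their poses are not given: they have to be found in the camera images.
- liner_center (a point): centre of the loose orange plastic cup, half-way up, on its axis (z out of the mouth). 74 mm high, about 80 g, starts upright on the bench. Its upper 24 mm is a straight collar of 62 mm outside diameter, wall 2.5 mm, to grip from both sides; below a shoulder it tapers from 50 mm to 34 mm diameter at the foot.
- holder_center (a point): centre of the loose steel cup, half-way up; same shape, size and mass as the orange one, upright on the bench; collar 56 mm inside. Nested, the orange cup's shoulder sits on this rim, its centre about 25 mm above this centre, its 24 mm collar staying out above the rim. The two cups may start in either place.
- cap_center (a point): centre of the red screw cap on the flask, half-way up, on its axis; z up, x to its white pointer. 54 mm diameter, 29 mm high, 60 g, hollow. Turns loosely about z: hard stop after 14-22 degrees the wrong way, 60-68 degrees the right way; there (from 12 degrees before it) it lifts straight off, elsewhere only 2 mm. The right way differs from start to start and cannot be seen.
- neck_mouth (a point): centre of the top of the flask's neck (hidden under the cap), 136 mm above the bench, 9.5 mm above the seated cap's centre. The flask is aluminium, 80 mm diameter, on a 100 mm square plate, fixed. The seated cap's lower edge is 112 mm up; below it is a bare collar 40 mm across, 26 mm high, leaving room for fingertips. The cap must rise 24 mm to clear the neck.
- tape_measure: yellow tape measure, 34x88x60 mm, standing on the bench; origin at the centre of its underside. To be left alone.
- masking_tape: roll of masking tape, 101 mm diameter, 24 mm high, lying flat; origin at the centre of its underside. To be left alone.
There are look-alikes about, which are no part of the job. Of the things shaped like the part that bears liner_center, the orange one is meant. Of the things that look like the part that bears cap_center, the larger one is meant.

How it is judged:
By the outcome, as a careful person would: the job done as asked, in the order asked, and still so for the second after the job is handed in, while the arm keeps its last pose, push and grip.
It also fails if it takes over 61 s, if anything falls off the work surface, if the arm or the gripper's body presses on something with over 40 N, if the wrist force passes 120 N, or if a joint passes its speed limit or range.

### The arm

A 7-joint arm with a two-finger parallel gripper is mounted at the origin on the work surface; the furniture and walls round the work are solid. World frame = base frame: x ahead of the robot, y to its left, z up, the work surface at z = 0. Lengths are in mm, angles in rad, forces in N, time in s.
With the tool pointing down it reaches from about 425 to 875 mm from the base axis. Payload 4.7 kg.
Tool frame: the origin (TCP) lies at the centre of the arm's flange, where the gripper is bolted on; the fingertips stand 173 mm ahead of it and the grasp point (between the pads) lies 155 mm ahead of it; x points along the fingers, y is the direction in which the jaws open and shut, and the axes are right-handed (so a half turn about x gives the same grasp; the last joint's range is limited). The gripper opens to 85 mm and grips with 20 to 120 N. Pads are 22 mm wide; open, the fingers measure 114 mm over their backs; the gripper's body (76 mm by 85 mm) begins 54 mm behind the grasp point. The pads swing forward as they close: fully open they stand 13 mm farther back than shut.
Start: joints at [0.014, 0.321, -0.07, 1.45, 0.023, 1.371, -0.057], TCP at [650.005, -0.017, 404.749] pointing down, gripper open.
Joint ranges: [-2.86, 2.86], [-0.3, 2.09], [-1.38, 1.24], [0.06, 2.45], [-1.56, 4.7], [0.09, 2.05], [-2.69, 2.69]. Speed limits (rad/s): [2.57, 2.57, 3.14, 3.14, 3.14, 3.14, 3.14].

### API

Orientations are given as a unit quaternion [x, y, z, w].
In Python, from workcell import manip, imaging gives the robot as it stands.
- The arm moves only by the tool apply_moves, never from a script. Its argument "commands" is a list of rows, each a list of 2 entries, a list of its own where there are three numbers: the shift along the tool's x, y, z in mm, then the turn about the tool's x in rad. In form: [[[tx, ty, tz], spin], ...]. A call has exactly 10 rows; each row is the pose to reach, as a shift and turn from the pose commanded when the call began, along the tool's axes at that moment; what a row does not reach only later rows make up. A row lasts 1/10 s, in which the tool goes at most 50 mm and 8.59 degrees, less where a joint would pass 70% of its speed; a pose out of reach is approached as far as the arm can. A call with a gripper value outside its range is refused whole. "grip" is the opening, from -1 (shut) to 1 (fully open), set as the call begins (left out, the last holds). The fingers move at their own pace and stop on an object; "force" is the grip in N (left out, the last holds). Time passes only in rows, so rows that repeat a pose let the fingers close, or fill a call up. It gives the time, the measured TCP pose, the force and the opening at its end, in the units of the state.
- manip.sense(): the state, without advancing time (a new reading comes with each control period).
- imaging.capture(name): name is "scene" or "side" or "wrist"; returns the picture (400x640x3 uint8, red, green, blue); there is no depth.
- imaging.camera_model(name): a dict with "vfov" (degrees; the focal length in pixels is half the picture's height over the tangent of half this angle, whatever the lens; pixels are square), "cx", "cy" (the principal point, pixels), "rvec" (rotation vector, rad) and "tvec" (3), from world to camera coordinates, as OpenCV has them; the wrist camera has in their place "tool_from_camera" (4x4, takes a point from camera to tool coordinates, whose origin is the TCP and whose axes are the tool frame's). Camera axes: x right, y down, z forward; pixel columns grow to the right and rows downward; lengths in mm; the calibration is good to about 2 mm. A picture is of the moment at which its call begins: read the wrist's pose just before it. camera_model takes no time and is no camera call.
- manip.close_job(): hands the job in, once; it reports no verdict.
The state is a dict: "clock": time; "joint_pos": joint angles; "dq": joint speeds; "joint_torque": joint torques, N m; "tcp_pos": TCP position; "tool_rot": TCP orientation; "wrist_force": force on the tool from outside, world axes, zero at the start; "torque": the same for the moment, N m; "opening": finger opening in mm.
Only numpy, scipy, OpenCV 4.12 (cv2) and the standard library are available. Lean on these libraries where they do the work, as an engineer would, in place of code of your own. Each camera call takes 0.05 s, during which the arm holds its last target. There are 200 camera calls.

## Working session

There is one attempt and no reset: what is moved stays moved. The work goes in short steps, Python scripts to look and compute and a tool call to move; the robot and the scene stay as the last step left them, time stands still between calls to the robot, and variables do not carry over. Pictures are saved under pics/ and viewed, about 8 in all and at most 12, crops included, and the job is handed in when it is done.

Besides the shell and the picture viewer there is one more tool, called by a JSON object that holds its "name" and its "arguments". apply_moves: Moves the arm, as the interface text tells. Its arguments: {"type":"object","properties":{"commands":{"type":"array"},"grip":{"type":"number"},"force":{"type":"number"}},"required":["commands"]}

```bash
mkdir -p pics; ls; cat > h.py <<'E'
import numpy as np, cv2
from scipy.spatial.transform import Rotation as R
from workcell import manip, imaging
def cam(name, st=None):
    m=imaging.camera_model(name); f=200/np.tan(np.radians(m["vfov"])/2)
    if name=="wrist":
        T=np.array(m["tool_from_camera"]); Rt=R.from_quat(st["tool_rot"]).as_matrix()
        Rwc=Rt@T[:3,:3]; o=Rt@T[:3,3]+np.array(st["tcp_pos"])
    else:
        Rc=cv2.Rodrigues(np.array(m["rvec"],float))[0]; Rwc=Rc.T; o=-Rc.T@np.array(m["tvec"],float).ravel()
    return f,m["cx"],m["cy"],Rwc,o
def ray(c,u,v):
    f,cx,cy,Rw,o=c; d=Rw@np.array([(u-cx)/f,(v-cy)/f,1.]); return o,d/np.linalg.norm(d)
def plane(c,u,v,z):
    o,d=ray(c,u,v); return o+d*(z-o[2])/d[2]
def proj(c,p):
    f,cx,cy,Rw,o=c; q=Rw.T@(np.array(p)-o); return np.array([f*q[0]/q[2]+cx,f*q[1]/q[2]+cy])
def snap(name,fn):
    im=imaging.capture(name); cv2.imwrite(fn,im[:,:,::-1]); return im
E
python3 - <<'E'
from h import *
s=manip.sense(); print(s)
for n in("scene","side","wrist"):
    snap(n,f"pics/{n}0.png"); m=imaging.camera_model(n); print(n,m); c=cam(n,s); print(c[4],c[3][:,2])
a=cv2.imread("pics/scene0.png");b=cv2.imread("pics/side0.png")
E
```

```text
pics
{'clock': 0.0, 'joint_pos': array([ 0.01411107,  0.32182067, -0.07009235,  1.45168796,  0.02257868,
        1.37075678, -0.05688576]), 'dq': array([-0.00126294,  0.0008038 , -0.00139198,  0.00025508, -0.00099485,
        0.00067197, -0.00123845]), 'joint_torque': array([-1.25131752e-03, -4.93579853e+01, -3.82724963e-01, -3.14334905e+01,
        1.30020955e-02,  1.12603378e-02,  4.26072404e-06]), 'tcp_pos': array([ 6.49796617e+02, -3.07900554e-02,  4.03618229e+02]), 'tool_rot': array([-0.49950101, -0.50046171,  0.50048005, -0.49955635]), 'wrist_force': array([ 0.49603863,  1.24592482, -0.50163357]), 'torque': array([ 0.03961497,  0.0102938 , -0.02834776]), 'opening': 85.60774060237867}
scene {'vfov': 50.48049818873148, 'cx': 322.8655312567058, 'cy': 197.3744625407885, 'rvec': array([ 0.60555347, -2.49956516,  1.32993011]), 'tvec': array([358.45236542, 218.39010968, 958.37306187])}
[-13.02978593 758.551392   720.47989172] [ 0.39964634 -0.73013683 -0.55424093]
side {'vfov': 47.69785295888733, 'cx': 318.0374365604647, 'cy': 210.63267808242873, 'rvec': array([-0.05365885,  2.65671917, -1.66665931]), 'tvec': array([ 435.72639945,  137.94735371, 1265.10210139])}
[ 422.08409308 1090.30732239  665.16558511] [ 0.01402201 -0.90015794 -0.43533788]
wrist {'vfov': 70.41007270753279, 'cx': 319.1191860483359, 'cy': 196.6690880001162, 'tool_from_camera': array([[-3.59417068e-04, -3.26272073e-01,  9.45275836e-01,
         2.97331500e+01],
       [ 9.99999884e-01, -4.21726880e-04,  2.34660947e-04,
         1.45140244e-01],
       [ 3.22084915e-04,  9.45275810e-01,  3.26272186e-01,
        -8.35938170e+01],
       [ 0.00000000e+00,  0.00000000e+00,  0.00000000e+00,
         1.00000000e+00]])}
[649.88262885  83.5608404  373.8787027 ] [-0.00153452 -0.32634185 -0.94525057]
```

View pics/scene0.png

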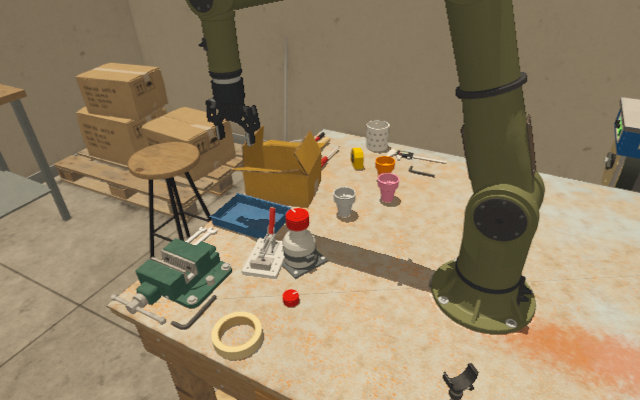

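View pics/side0.png

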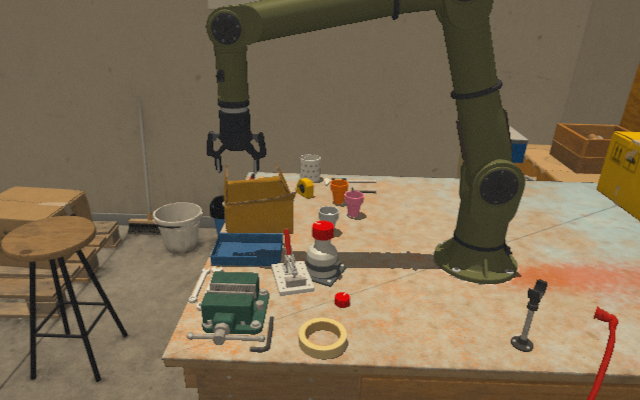

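View pics/wrist0.png

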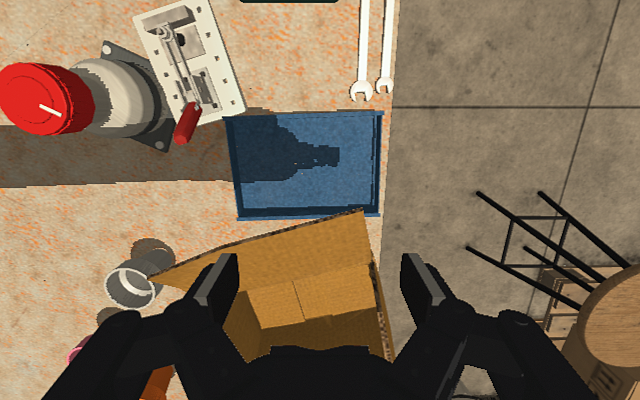

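Scene: the orange cup at scene (385,165), pink look-alike (388,188), steel cup (344,203). The large red cap is on the flask (297,218) and a small loose red one at (291,298). Tape measure is at (357,158), masking tape at (237,335). The orange cup and the flask-mounted cap are the ones meant; I'll measure them and confirm in a crop.

```bash
python3 - <<'E'
from h import *
s=manip.sense()
ims={n:cv2.imread(f"pics/{n}0.png") for n in("scene","side","wrist")}
C={n:cam(n,s) for n in ims}
rng={"orange":[((5,190,90),(18,255,255))],"red":[((0,200,90),(4,255,255)),((176,200,90),(180,255,255))],"pink":[((160,60,90),(175,200,255))],"yellow":[((22,170,90),(32,255,255))],"box":[((14,120,60),(22,230,255))]}
for n,im in ims.items():
    h=cv2.cvtColor(im,cv2.COLOR_BGR2HSV)
    for k,rs in rng.items():
        m=sum(cv2.inRange(h,*r) for r in rs)
        N,l,st,ce=cv2.connectedComponentsWithStats(m.astype(np.uint8))
        for i in range(1,N):
            if st[i,4]>60: print(n,k,st[i].tolist(),ce[i].round(1).tolist())
# rough positions
def tri(a,b):
    (o1,d1),(o2,d2)=a,b
    A=np.array([d1,-d2]).T; t=np.linalg.lstsq(A,o2-o1,rcond=None)[0]
    p,q=o1+d1*t[0],o2+d2*t[1]; return ((p+q)/2).round(1),np.linalg.norm(p-q).round(1)
print("steel rim",plane(C["scene"],344,195,74),plane(C["side"],328,213,74),plane(C["wrist"],131,288,74))
print("flaskcap",tri(ray(C["scene"],297,218),ray(C["side"],322.5,231)))
for n,u,v,z in[("scene",385,160,74),("side",340,183,74),("scene",388,181,74),("side",354,196,74),("scene",357,166,0),("side",305,195,0),("scene",291,298,10),("scene",237,338,12),("side",323,340,12)]: print(n,u,v,plane(C[n],u,v,z).round())
a=cv2.resize(ims["scene"][110:320,220:440],None,fx=3.6,fy=2.85*1,interpolation=2)[:,:]
a=cv2.resize(ims["scene"][130:310,220:450],None,fx=3.3,fy=3.3,interpolation=2)
cv2.imwrite("pics/crop1.png",a)
E
```

```text
scene orange [376, 156, 19, 18, 267] [384.5, 164.0]
scene red [270, 208, 5, 25, 84] [271.7, 219.6]
scene red [286, 208, 23, 23, 415] [297.3, 219.2]
scene red [283, 290, 16, 17, 208] [290.3, 298.1]
scene yellow [352, 148, 12, 21, 192] [357.6, 157.7]
scene box [77, 68, 253, 140, 13584] [192.3, 144.4]
scene box [0, 89, 26, 16, 216] [12.1, 95.6]
scene box [218, 316, 37, 23, 287] [234.5, 323.2]
scene box [136, 325, 146, 75, 3243] [201.0, 373.2]
side orange [620, 67, 20, 65, 572] [632.8, 106.4]
side orange [516, 160, 17, 15, 86] [525.3, 167.3]
side orange [330, 180, 18, 24, 307] [338.5, 189.8]
side red [313, 221, 21, 19, 337] [322.7, 230.1]
side red [284, 229, 7, 25, 88] [287.0, 240.4]
side red [335, 293, 14, 15, 174] [341.5, 299.6]
side red [587, 307, 31, 93, 695] [604.2, 350.4]
side pink [345, 192, 18, 24, 143] [353.7, 201.0]
side yellow [604, 132, 36, 81, 991] [625.6, 167.1]
side yellow [599, 169, 16, 15, 80] [607.0, 175.4]
side yellow [603, 182, 17, 17, 71] [610.7, 189.8]
side box [513, 62, 127, 122, 4823] [579.7, 146.1]
side box [611, 148, 11, 17, 61] [616.8, 157.6]
side box [625, 148
[... 447 characters left out ...]
.2, 98.4]
wrist red [174, 103, 27, 42, 473] [186.5, 123.1]
wrist box [268, 28, 17, 14, 73] [275.4, 36.4]
wrist box [147, 208, 249, 155, 19442] [301.0, 288.9]
wrist box [562, 264, 78, 136, 5952] [611.6, 329.6]
steel rim [ 406.09437719 -129.29227688   74.        ] [ 411.12164558 -118.05200189   74.        ] [ 412.28845292 -141.94642699   74.        ]
flaskcap (array([426.6,  83.5, 125.1]), np.float64(6.9))
scene 385 160 [ 377. -367.   74.]
side 340 183 [ 371. -356.   74.]
scene 388 181 [ 323. -252.   74.]
side 354 196 [ 328. -249.   74.]
scene 357 166 [ 492. -414.    0.]
side 305 195 [ 494. -412.    0.]
scene 291 298 [374. 212.  10.]
scene 237 338 [414. 355.  12.]
side 323 340 [416. 358.  12.]
```

View pics/crop1.png

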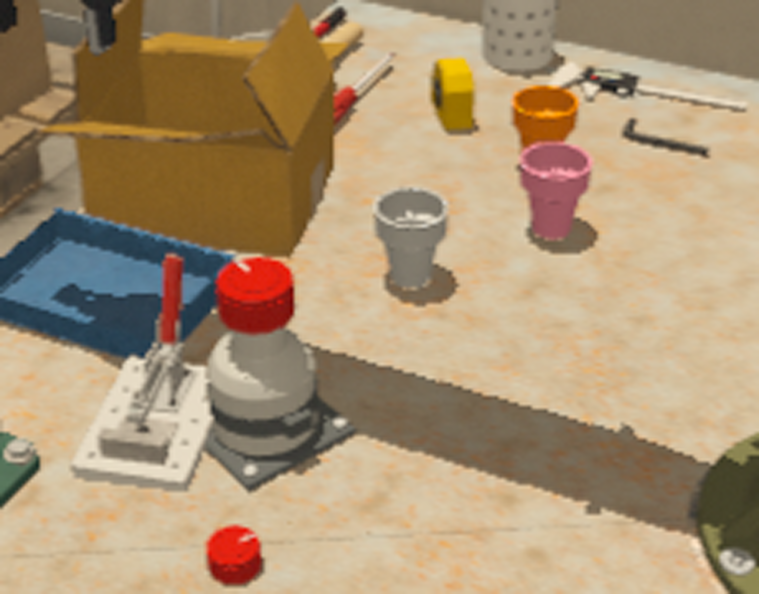

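The crop confirms it: orange cup (crop 545,115), steel cup (410,235), large cap on the flask (255,295), with the pink cup and small loose cap left out. Estimates: orange (374,-360), steel (410,-128), flask cap (427,84). First I move above the orange cup to refine.

{"name": "apply_moves", "arguments": {"commands": [[[-40, 0, 0], 0], [[-50, -20, 28], 0], [[-50, -50, 68], 0], [[-50, -85, 112], 0], [[-50, -120, 157], 0], [[-50, -155, 202], 0], [[-50, -190, 247], 0], [[-50, -225, 292], 0], [[-40, -255, 332], 0], [[-20, -276, 360], 0]], "grip": 1}}

```text
clock: 1.15
tcp_pos: [385.9, -344.0, 433.8]
tool_rot: [0.5, 0.499, -0.5, 0.501]
wrist_force: [-0.2, -0.4, 0.1]
opening: 85.2
```

{"name": "apply_moves", "arguments": {"commands": [[[0, 0, 0], 0], [[0, 0, 0], 0], [[0, 0, 0], 0], [[0, 0, 0], 0], [[0, 0, 0], 0], [[0, 0, 0], 0], [[0, 0, 0], 0], [[0, 0, 0], 0], [[0, 0, 0], 0], [[0, 0, 0], 0]]}}

```text
clock: 2.15
tcp_pos: [387.5, -342.2, 432.5]
tool_rot: [0.5, 0.5, -0.5, 0.5]
wrist_force: [-0.1, 0.4, 0.3]
opening: 85.4
```

```bash
python3 - <<'E'
from h import *
s=manip.sense(); print(s["clock"],s["tcp_pos"],s["tool_rot"],s["joint_pos"].round(2))
im=snap("wrist","pics/w1.png"); c=cam("wrist",s)
h=cv2.cvtColor(im,cv2.COLOR_RGB2HSV); m=cv2.inRange(h,(5,170,60),(18,255,255))
N,l,st,ce=cv2.connectedComponentsWithStats(m)
for i in range(1,N):
    if st[i,4]>100: print(st[i],ce[i])
E
```

```text
2.15 [ 387.47477194 -342.21766223  432.50881817] [ 0.50002218  0.49992843 -0.49999811  0.50005127] [ 0.44  0.02  0.23  1.74 -0.    1.38  0.68]
[  435     0   205   188 26390] [540.12951876  85.39893899]
[ 283  163   53   54 2132] [308.80675422 189.83442777]
[   0  326   97   74 2767] [ 32.92157571 365.04119986]
```

View pics/w1.png

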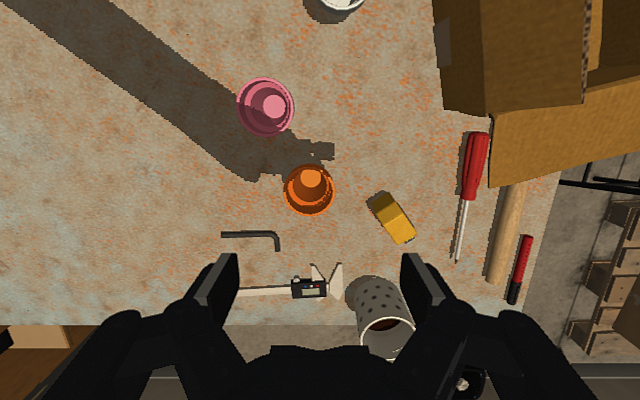

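Wrist view: the orange rim is centred near (309,190), 53 px wide as expected. The pink cup (265,106) and tape measure (392,217) are clear of jaws opening along x.

```bash
python3 - <<'E'
from h import *
s=manip.sense(); c=cam("wrist",s)
p=plane(c,309.3,189.8,74); print(p, p-s["tcp_pos"])
for k in(-31,31): print(proj(c,p+[k,0,0]),proj(c,p+[0,k,0]))
print(plane(c,265.5,106,74), plane(c,392,217,60))
E
```

```text
[ 375.77924312 -363.27211382   74.        ] [ -11.68695749  -21.05505678 -358.48673229]
[283.82067321 189.81277415] [309.58933466 213.39301207]
[334.77798385 189.78722653] [308.99317907 164.78111739]
[ 328.52447242 -266.11412995   74.        ] [ 483.3218999  -405.21990976   60.        ]
```

{"name": "apply_moves", "arguments": {"commands": [[[20, -6, 10], 0], [[50, -12, 21], 0], [[85, -12, 21], 0], [[120, -12, 21], 0], [[150, -12, 21], 0], [[175, -12, 21], 0], [[195, -12, 21], 0], [[208, -12, 21], 0], [[215, -12, 21], 0], [[215, -12, 21], 0]]}}

```text
clock: 3.2
tcp_pos: [375.4, -363.1, 217.0]
tool_rot: [0.5, 0.5, -0.5, 0.5]
wrist_force: [-0.2, 0.2, -0.1]
opening: 85.6
```

{"name": "apply_moves", "arguments": {"commands": [[[0, 0, 0], 0], [[0, 0, 0], 0], [[0, 0, 0], 0], [[0, 0, 0], 0], [[0, 0, 0], 0], [[0, 0, 0], 0], [[0, 0, 0], 0], [[0, 0, 0], 0], [[0, 0, 0], 0], [[0, 0, 0], 0]], "grip": -1, "force": 40}}

```text
clock: 4.2
tcp_pos: [375.8, -363.8, 218.9]
tool_rot: [0.5, 0.499, -0.5, 0.501]
wrist_force: [-1.3, 0.2, 5.4]
opening: 61.5
```

```bash
python3 - <<'E'
from h import *
s=manip.sense(); print(s["clock"],s["tcp_pos"],s["wrist_force"],s["opening"])
im=snap("wrist","pics/w2.png")
E
```

```text
4.2 [ 375.83980869 -363.75731921  218.94193343] [-1.30409068  0.24284499  5.4396147 ] 61.54120119898377
```

View pics/w2.png

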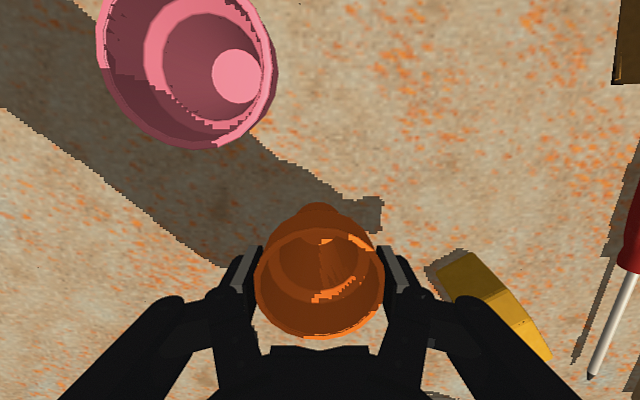

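The orange cup is gripped upright (rim centre about (318,283), opening 61.5). I lift it and stop short of the steel cup so the wrist camera can see that rim.

{"name": "apply_moves", "arguments": {"commands": [[[-10, 0, 0], 0], [[-30, 0, 0], 0], [[-60, 0, 0], 0], [[-90, 0, 0], 0], [[-115, 5, -10], 0], [[-125, 12, -40], 0], [[-125, 20, -75], 0], [[-125, 28, -105], 0], [[-125, 32, -125], 0], [[-125, 34, -130], 0]]}}

```text
clock: 5.25
tcp_pos: [410.1, -230.7, 343.0]
tool_rot: [0.499, 0.501, -0.499, 0.501]
wrist_force: [-0.3, -0.8, 0.2]
opening: 61.7
```

{"name": "apply_moves", "arguments": {"commands": [[[0, 0, 0], 0], [[0, 0, 0], 0], [[0, 0, 0], 0], [[0, 0, 0], 0], [[0, 0, 0], 0], [[0, 0, 0], 0], [[0, 0, 0], 0], [[0, 0, 0], 0], [[0, 0, 0], 0], [[0, 0, 0], 0]]}}

```text
clock: 6.25
tcp_pos: [409.5, -233.2, 342.5]
tool_rot: [0.5, 0.5, -0.5, 0.5]
wrist_force: [0.7, 0.2, -0.5]
opening: 61.6
```

```bash
python3 - <<'E'
from h import *
s=manip.sense(); print(s["clock"],s["tcp_pos"],s["wrist_force"],s["opening"],s["joint_pos"].round(2))
im=snap("wrist","pics/w3.png")
c=cam("wrist",s); print(proj(c,[410,-128,74]), c[4])
E
```

```text
6.25 [ 409.50204678 -233.16831143  342.49421814] [ 0.73190086  0.20096979 -0.46975787] 61.63055520525414 [ 0.33 -0.02  0.13  1.97  0.    1.2   0.46]
[319.43463179  69.20555069] [ 409.64248183 -149.57666518  312.75367809]
```

View pics/w3.png

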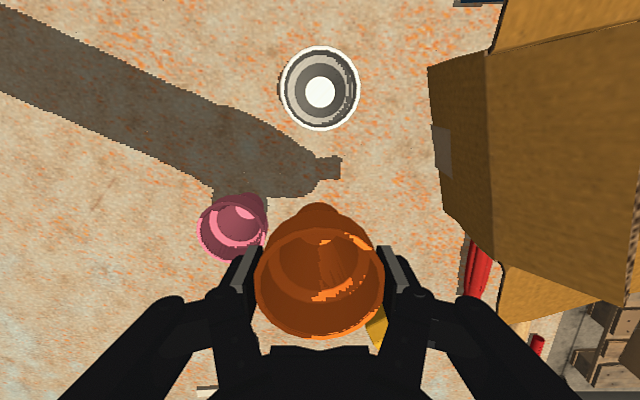

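```bash
python3 - <<'E'
from h import *
s=manip.sense(); c=cam("wrist",s)
im=cv2.imread("pics/w3.png")
h=cv2.cvtColor(im,cv2.COLOR_BGR2HSV)
m=((h[...,2]>225)&(h[...,1]<40)).astype(np.uint8); m[:35]=0;m[140:]=0;m[:,:265]=0;m[:,375:]=0
pts=np.argwhere(m)[:,::-1].astype(np.float32); hull=cv2.convexHull(pts); print(cv2.boundingRect(hull))
e=cv2.fitEllipse(hull); print(e)
p=plane(c,*e[0],74); print("steel",p)
P=np.array([plane(c,u,v,74) for u,v in hull[:,0]])[:,:2]
A=np.c_[2*P,np.ones(len(P))]; x=np.linalg.lstsq(A,(P**2).sum(1),rcond=None)[0]; r=np.sqrt(x[2]+x[0]**2+x[1]**2); print("circ",x[:2],r)
# held cup
m=cv2.inRange(h,(5,150,40),(18,255,255)); m[:200]=0;m[345:]=0;m[:,:250]=0;m[:,:]*=1; m[:,388:]=0
N,l,st,ce=cv2.connectedComponentsWithStats(m); i=1+st[1:,4].argmax(); mm=(l==i); print(st[i])
zt=s["tcp_pos"][2]-144
P=[]
for v in range(285,345):
    u=np.where(mm[v])[0]
    if len(u)>20: P+= [plane(c,u[0],v,zt)[:2],plane(c,u[-1]+1,v,zt)[:2]]
P=np.array(P);A=np.c_[2*P,np.ones(len(P))]; x2=np.linalg.lstsq(A,(P**2).sum(1),rcond=None)[0]; print("held",x2[:2],np.sqrt(x2[2]+(x2[:2]**2).sum()),x2[:2]-s["tcp_pos"][:2])
print(x[:2]-x2[:2], np.abs(np.linalg.norm(P-x2[:2],axis=1)-31).mean())
E
```

```text
(281, 46, 80, 85)
((320.2156982421875, 87.79554748535156), (79.72615051269531, 85.01436614990234), 2.2164416313171387)
steel [ 410.61896571 -141.36139022   74.        ]
circ [ 410.61819113 -142.79475559] 31.34351787457698
[  253   200   132   140 13560]
held [ 409.77566687 -235.46995091] 31.56901311562475 [ 0.26937543 -2.31971524]
[ 0.84252425 92.67519532] 0.567606843782035
```

Steel cup centre is (410.6,-142), rim radius 31.3 mm (31 expected). The held cup is offset by (0.3,-2.3), so the shift is dx +1, dy +92.5.

{"name": "apply_moves", "arguments": {"commands": [[[0, 0, -8], 0], [[0, 0, -25], 0], [[0, 1, -45], 0], [[0, 1, -65], 0], [[0, 1, -80], 0], [[0, 1, -89], 0], [[0, 1, -92.5], 0], [[10, 1, -92.5], 0], [[20, 1, -92.5], 0], [[30, 1, -92.5], 0]]}}

```text
clock: 7.3
tcp_pos: [410.2, -141.3, 311.2]
tool_rot: [-0.5, -0.5, 0.501, -0.499]
wrist_force: [-0.1, -0.6, -0.8]
opening: 61.9
```

{"name": "apply_moves", "arguments": {"commands": [[[0, 0, 0], 0], [[0, 0, 0], 0], [[5, 0, 0], 0], [[10, 0, 0], 0], [[15, 0, 0], 0], [[20, 0, 0], 0], [[25, 0, 0], 0], [[30, 0, 0], 0], [[35, 0, 0], 0], [[35, 0, 0], 0]]}}

```text
clock: 8.3
tcp_pos: [410.1, -140.6, 276.6]
tool_rot: [0.5, 0.5, -0.5, 0.5]
wrist_force: [0.3, -0.5, -0.3]
opening: 61.5
```

```bash
python3 - <<'E'
from h import *
s=manip.sense(); print(s["clock"],s["tcp_pos"],s["wrist_force"],s["torque"],s["opening"],s["joint_pos"].round(2))
im=snap("wrist","pics/w4.png")
a=snap("side","pics/s4.png")
b=cv2.resize(a[170:260,290:390],None,fx=6,fy=6)[:,:,::-1]
cv2.imwrite("pics/v4.png",np.hstack([b[:400],np.zeros((400,0,3),np.uint8)]))
E
```

```text
8.3 [ 410.14775378 -140.6043453   276.62847515] [ 0.28361096 -0.54515066 -0.31385149] [ 0.04578285 -0.02653459 -0.0271809 ] 61.52960387627035 [ 0.24 -0.03  0.02  2.12  0.    1.05  0.27]
```

{"name": "apply_moves", "arguments": {"commands": [[[4, 0, 0], 0], [[8, 0, 0], 0], [[12, 0, 0], 0], [[16, 0, 0], 0], [[20, 0, 0], 0], [[23, 0, 0], 0], [[25, 0, 0], 0], [[27, 0, 0], 0], [[28, 0, 0], 0], [[29, 0, 0], 0]]}}

```text
clock: 9.4
tcp_pos: [410.6, -140.7, 248.5]
tool_rot: [0.5, 0.5, -0.5, 0.5]
wrist_force: [-0.3, 0.9, -1.1]
opening: 61.8
```

{"name": "apply_moves", "arguments": {"commands": [[[0.5, 0, 0], 0], [[1, 0, 0], 0], [[1.5, 0, 0], 0], [[2, 0, 0], 0], [[2.5, 0, 0], 0], [[3, 0, 0], 0], [[3.5, 0, 0], 0], [[3.5, 0, 0], 0], [[3.5, 0, 0], 0], [[3.5, 0, 0], 0]]}}

```text
clock: 10.4
tcp_pos: [410.5, -140.7, 245.0]
tool_rot: [0.5, 0.5, -0.5, 0.5]
wrist_force: [0.4, -0.2, -1.3]
opening: 61.8
```

{"name": "apply_moves", "arguments": {"commands": [[[0.3, 0, 0], 0], [[0.6, 0, 0], 0], [[1, 0, 0], 0], [[1.3, 0, 0], 0], [[1.6, 0, 0], 0], [[2, 0, 0], 0], [[2, 0, 0], 0], [[2, 0, 0], 0], [[2, 0, 0], 0], [[2, 0, 0], 0]]}}

```text
clock: 11.4
tcp_pos: [411.0, -140.8, 244.1]
tool_rot: [0.5, 0.499, -0.5, 0.501]
wrist_force: [-1.8, 0.6, 8.8]
opening: 61.6
```

```bash
python3 - <<'E'
from h import *
s=manip.sense(); print(s["clock"],s["tcp_pos"],s["wrist_force"],s["torque"],s["opening"])
E
```

```text
11.4 [ 411.03331161 -140.84982845  244.13248242] [-1.7666781   0.63079743  8.78624667] [ 0.10569593  0.34462155 -0.00728142] 61.609407461397915
```

{"name": "apply_moves", "arguments": {"commands": [[[0, 0, 0], 0], [[0, 0, 0], 0], [[0, 0, 0], 0], [[0, 0, 0], 0], [[0, 0, 0], 0], [[-10, 0, 0], 0], [[-30, 0, 0], 0], [[-60, 0, 0], 0], [[-90, 0, 0], 0], [[-110, 0, 0], 0]], "grip": 1}}

```text
clock: 12.4
tcp_pos: [410.8, -140.8, 355.9]
tool_rot: [0.501, 0.499, -0.499, 0.501]
wrist_force: [-0.6, -0.2, 0.2]
opening: 85.1
```

{"name": "apply_moves", "arguments": {"commands": [[[-10, 0, 0], 0], [[-20, 0, -30], 0], [[-25, 0, -60], 0], [[-25, 0, -75], 0], [[-25, 0, -80], 0], [[-25, 0, -80], 0], [[-25, 0, -80], 0], [[-25, 0, -80], 0], [[-25, 0, -80], 0], [[-25, 0, -80], 0]]}}

```text
clock: 13.4
tcp_pos: [410.5, -61.2, 377.9]
tool_rot: [-0.5, -0.5, 0.5, -0.5]
wrist_force: [0.8, -0.2, -0.2]
opening: 85.5
```

```bash
python3 - <<'E'
from h import *
s=manip.sense(); print(s["clock"],s["tcp_pos"],s["wrist_force"],s["opening"],s["joint_pos"].round(2))
w=snap("wrist","pics/w5.png"); a=snap("side","pics/s5.png"); d=snap("scene","pics/c5.png")
b=cv2.resize(a[180:250,290:370],(400,350)); e=cv2.resize(d[160:230,305:385],(400,350))
cv2.imwrite("pics/v5.png",np.vstack([np.hstack([b,e]),cv2.resize(w,(400,250)).repeat(1,0) if 0 else np.hstack([cv2.resize(w,(400,250)),np.zeros((250,400,3),np.uint8)])])[:,:,::-1])
E
```

```text
13.4 [410.47586611 -61.17341996 377.87576446] [ 0.75235674 -0.19169265 -0.15894075] 85.45257354596188 [ 0.17 -0.16 -0.08  2.02 -0.01  1.28  0.1 ]
```

View pics/v5.png

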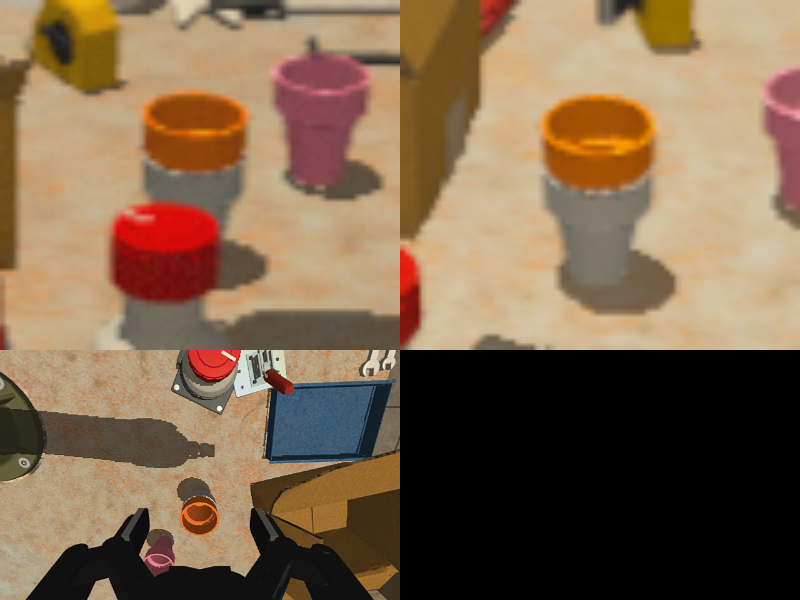

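The orange cup is nested level in the steel cup: two views show an even rim gap, with the collar out above it. Next the cap; a toggle-clamp handle stands close to the flask, so I measure both.

{"name": "apply_moves", "arguments": {"commands": [[[0, 2, -15], 0], [[0, 8, -35], 0], [[0, 12, -50], 0], [[0, 15, -60], 0], [[0, 15, -62], 0], [[0, 15, -62], 0], [[0, 15, -62], 0], [[0, 15, -62], 0], [[0, 15, -62], 0], [[0, 15, -62], 0]]}}

```text
clock: 14.55
tcp_pos: [425.4, 1.0, 378.0]
tool_rot: [0.5, 0.5, -0.5, 0.5]
wrist_force: [-0.0, 0.1, 0.3]
opening: 85.6
```

```bash
cat >> h.py <<'E'
def tri(*rays):
    A=sum(np.eye(3)-np.outer(d,d) for o,d in rays); b=sum((np.eye(3)-np.outer(d,d))@o for o,d in rays)
    p=np.linalg.solve(A,b); return p.round(1),[round(float(np.linalg.norm(np.cross(p-o,d))),1) for o,d in rays]
E
python3 - <<'E'
from h import *
s=manip.sense(); print(s["clock"],s["tcp_pos"],s["joint_pos"].round(2))
w=snap("wrist","pics/w6.png"); a=cv2.imread("pics/s5.png")[:,:,::-1]; d=cv2.imread("pics/c5.png")[:,:,::-1]
c=cam("wrist",s)
h=cv2.cvtColor(w,cv2.COLOR_RGB2HSV)
m=cv2.inRange(h,(0,190,60),(5,255,255))|cv2.inRange(h,(175,190,60),(180,255,255))
N,l,st,ce=cv2.connectedComponentsWithStats(m)
for i in range(1,N):
    if st[i,4]>100: print(st[i],ce[i].round(1))
print("cap proj guess",proj(c,[427,84,141]))
cs,cd=cam("side"),cam("scene")
print("handle top",tri(ray(cd,272.5,208),ray(cs,287.5,229)),"bot",tri(ray(cd,270.5,233),ray(cs,286.5,254)))
cv2.imwrite("pics/v6.png",w[0:210,180:510][:,:,::-1].repeat(2,0).repeat(2,1))
E
```

```text
14.55 [425.42678077   0.97912901 378.00746909] [ 0.11 -0.14 -0.16  2.   -0.02  1.28 -0.04]
[ 281   60   76   81 4739] [317.8  99.5]
[401 103  38  48 795] [420.  127.6]
cap proj guess [320.9461926   99.68270652]
handle top (array([517. ,  54.3, 109.8]), [1.4, 1.4]) bot (array([518. ,  72.6,  44. ]), [0.3, 0.3])
```

View pics/v6.png

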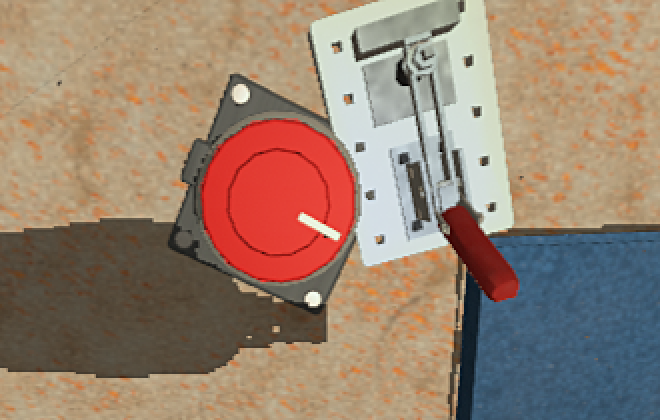

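```bash
python3 - <<'E'
from h import *
s=manip.sense(); c=cam("wrist",s)
w=cv2.imread("pics/w6.png"); h=cv2.cvtColor(w,cv2.COLOR_BGR2HSV)
m=cv2.inRange(h,(0,150,40),(6,255,255))|cv2.inRange(h,(174,150,40),(180,255,255)); m[:,370:]=0; m[:,:270]=0
m[:40]=0; m[160:]=0
hull=cv2.convexHull(np.argwhere(m)[:,::-1].astype(np.float32)); print(cv2.boundingRect(hull))
P=np.array([plane(c,u+.0,v,141)[:2] for u,v in hull[:,0]]); A=np.c_[2*P,np.ones(len(P))]; x=np.linalg.lstsq(A,(P**2).sum(1),rcond=None)[0]
print(x[:2],np.sqrt(x[2]+(x[:2]**2).sum()), x[:2]-s["tcp_pos"][:2])
q=[plane(c,180+u/2,v/2,141)[:2] for u,v in((300,217),(338,237))]; print("pointer deg",np.degrees(np.arctan2(*(q[1]-q[0])[::-1])), np.degrees(np.arctan2(*(q[1]-x[:2])[::-1])))
E
```

```text
(280, 59, 78, 82)
[425.38501293  82.92979206] 26.86332104353612 [-5.48951547e-02  8.18444098e+01]
pointer deg -26.59143668310435 -28.040693541119293
```

Cap centre is (425.4,82.9), radius 26.9 mm (27 expected), pointer at about -27°. The handle top is 90 mm away and clear. I go above the cap, then down.

{"name": "apply_moves", "arguments": {"commands": [[[0, 0, -15], 0], [[0, 0, -40], 0], [[0, 0, -62], 0], [[5, 0, -77], 0], [[20, 0, -82], 0], [[45, 0, -82], 0], [[70, 0, -82], 0], [[90, 0, -82], 0], [[103, 0, -82], 0], [[103, 0, -82], 0]]}}

```text
clock: 15.6
tcp_pos: [424.8, 83.1, 273.4]
tool_rot: [-0.499, -0.501, 0.501, -0.499]
wrist_force: [0.3, 0.3, 0.3]
opening: 85.3
```

{"name": "apply_moves", "arguments": {"commands": [[[0, 0, 0], 0], [[0, 0, 0], 0], [[0, 0, 0], 0], [[0, 0, 0], 0], [[0, 0, 0], 0], [[0, 0, 0], 0], [[0, 0, 0], 0], [[0, 0, 0], 0], [[0, 0, 0], 0], [[0, 0, 0], 0]], "grip": -1, "force": 60}}

```text
clock: 16.6
tcp_pos: [426.1, 83.5, 276.3]
tool_rot: [0.501, 0.499, -0.499, 0.501]
wrist_force: [-0.8, 0.4, 6.6]
opening: 53.3
```

```bash
python3 - <<'E'
from h import *
s=manip.sense(); print(s["clock"],s["tcp_pos"],s["wrist_force"],s["torque"],s["opening"],s["joint_pos"].round(2))
snap("wrist","pics/w7.png")
E
```

```text
16.6 [426.05818939  83.47485523 276.33873502] [-0.80741402  0.41455903  6.55556781] [-0.00577004  0.35236509  0.01382445] 53.292377121381044 [ 0.03 -0.02 -0.28  2.11 -0.01  1.05 -0.25]
```

View pics/w7.png

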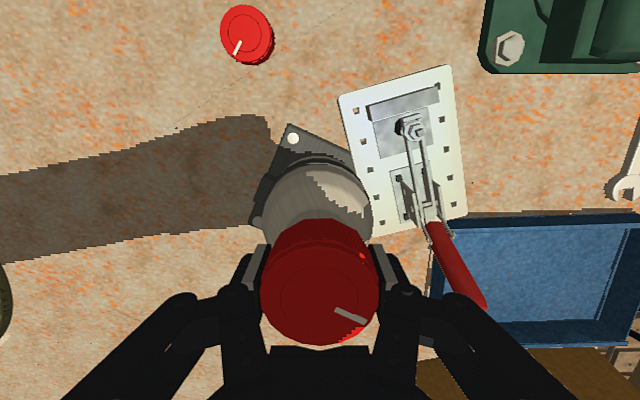

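The cap is gripped squarely (opening 53.3, pointer at (350,315)). I try counter-clockwise from above first.

{"name": "apply_moves", "arguments": {"commands": [[[-0.5, 0, 0], -0.03], [[-1, 0, 0], -0.07], [[-1, 0, 0], -0.11], [[-1, 0, 0], -0.15], [[-1, 0, 0], -0.19], [[-1, 0, 0], -0.22], [[-1, 0, 0], -0.25], [[-1, 0, 0], -0.27], [[-1, 0, 0], -0.27], [[-1, 0, 0], -0.27]]}}

```text
clock: 17.65
tcp_pos: [425.7, 83.5, 276.3]
tool_rot: [0.428, 0.563, -0.428, 0.563]
wrist_force: [-0.7, 0.2, 3.6]
opening: 53.2
```

```bash
cat > t.py <<'E'
from h import *
s=manip.sense(); y=R.from_quat(s["tool_rot"]).as_matrix()[:,1]
print(s["clock"],s["tcp_pos"].round(1),s["wrist_force"].round(1),s["torque"].round(2),s["opening"].round(1),"yaw",np.degrees(np.arctan2(y[1],y[0])).round(1),s["joint_pos"].round(2))
E
python3 t.py
```

```text
Traceback (most recent call last):
  File "t.py", line 3, in <module>
    print(s["clock"],s["tcp_pos"].round(1),s["wrist_force"].round(1),s["torque"].round(2),s["opening"].round(1),"yaw",np.degrees(np.arctan2(y[1],y[0])).round(1),s["joint_pos"].round(2))
                                                                                          ^^^^^^^^^^^^^^^^^^
AttributeError: 'float' object has no attribute 'round'
```

```bash
sed -i 's/s\["opening"\].round(1)/s["opening"]/' t.py; python3 t.py
```

```text
17.65 [425.7  83.5 276.3] [-0.7  0.2  3.6] [0.2  0.07 0.06] 53.16441441081047 yaw 15.5 [ 0.03 -0.02 -0.28  2.11 -0.01  1.05  0.02]
```

{"name": "apply_moves", "arguments": {"commands": [[[0, 0, 0], -0.02], [[0, 0, 0], -0.04], [[0, 0, 0], -0.06], [[0, 0, 0], -0.08], [[0, 0, 0], -0.1], [[0, 0, 0], -0.12], [[0, 0, 0], -0.14], [[0, 0, 0], -0.16], [[0, 0, 0], -0.16], [[0, 0, 0], -0.16]]}}

```text
clock: 18.65
tcp_pos: [425.6, 83.5, 276.3]
tool_rot: [0.382, 0.595, -0.381, 0.596]
wrist_force: [0.4, 1.2, 6.2]
opening: 52.9
```

```bash
python3 t.py
```

```text
18.65 [425.6  83.5 276.3] [0.4 1.2 6.2] [ 0.35  0.14 -0.01] 52.93284671376588 yaw 24.7 [ 0.03 -0.02 -0.28  2.11 -0.01  1.05  0.18]
```

No torque up to 25°, past the 22° wrong-way limit, so counter-clockwise is the right way. I carry on to about 58°.

{"name": "apply_moves", "arguments": {"commands": [[[0, 0, 0], -0.05], [[0, 0, 0], -0.12], [[0, 0, 0], -0.19], [[0, 0, 0], -0.26], [[0, 0, 0], -0.33], [[0, 0, 0], -0.4], [[0, 0, 0], -0.47], [[0, 0, 0], -0.53], [[0, 0, 0], -0.58], [[0, 0, 0], -0.58]]}}

```text
clock: 19.65
tcp_pos: [425.4, 83.7, 276.3]
tool_rot: [0.195, 0.68, -0.195, 0.68]
wrist_force: [-0.6, 1.6, 6.1]
opening: 53.2
```

```bash
python3 t.py; python3 -c "
from h import *
snap('wrist','pics/w8.png')"
```

```text
19.65 [425.4  83.7 276.3] [-0.6  1.6  6.1] [ 0.28  0.32 -0.04] 53.19489956977568 yaw 58.0 [ 0.02 -0.02 -0.27  2.11 -0.01  1.05  0.76]
```

View pics/w8.png

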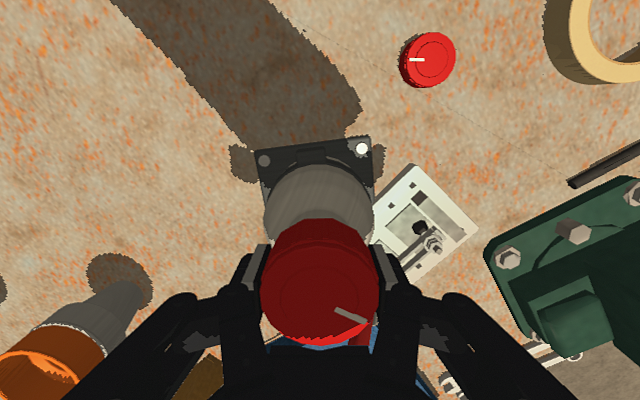

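The pointer is unmoved in the gripper frame (350,315), so the cap turned 58° with no slip. I lift gently and watch the force.

{"name": "apply_moves", "arguments": {"commands": [[[-1, 0, 0], 0], [[-2, 0, 0], 0], [[-3, 0, 0], 0], [[-4, 0, 0], 0], [[-5, 0, 0], 0], [[-6, 0, 0], 0], [[-7, 0, 0], 0], [[-8, 0, 0], 0], [[-8, 0, 0], 0], [[-8, 0, 0], 0]]}}

```text
clock: 20.7
tcp_pos: [425.5, 83.3, 284.0]
tool_rot: [0.196, 0.679, -0.196, 0.68]
wrist_force: [-0.3, -0.8, -0.4]
opening: 53.4
```

```bash
python3 t.py
```

```text
20.7 [425.5  83.3 284. ] [-0.3 -0.8 -0.4] [ 0.05 -0.   -0.09] 53.37889998145586 yaw 57.9 [ 0.02 -0.03 -0.27  2.1  -0.01  1.07  0.76]
```

It lifts freely. Now I raise it so its lower edge is well over 5 cm above the neck.

{"name": "apply_moves", "arguments": {"commands": [[[-4, 0, 0], 0], [[-10, 0, 0], 0], [[-18, 0, 0], 0], [[-28, 0, 0], 0], [[-40, 0, 0], 0], [[-54, 0, 0], 0], [[-68, 0, 0], 0], [[-80, 0, 0], 0], [[-88, 0, 0], 0], [[-92, 0, 0], 0]]}}

```text
clock: 21.7
tcp_pos: [425.6, 83.4, 377.1]
tool_rot: [0.196, 0.679, -0.195, 0.68]
wrist_force: [0.2, -0.7, -0.9]
opening: 53.2
```

{"name": "apply_moves", "arguments": {"commands": [[[0, 0, 0], 0], [[0, 0, 0], 0], [[0, 0, 0], 0], [[0, 0, 0], 0], [[0, 0, 0], 0], [[0, 0, 0], 0], [[0, 0, 0], 0], [[0, 0, 0], 0], [[0, 0, 0], 0], [[0, 0, 0], 0]]}}

```text
clock: 22.7
tcp_pos: [425.5, 83.3, 376.0]
tool_rot: [0.196, 0.679, -0.196, 0.68]
wrist_force: [0.9, -0.5, -0.4]
opening: 53.3
```

```bash
python3 t.py; python3 - <<'E'
from h import *
a=snap("side","pics/s9.png"); d=snap("scene","pics/c9.png")
k=lambda i,r,c:cv2.resize(i[r:r+130,c:c+130],(400,400))
cv2.imwrite("pics/v9.png",np.hstack([k(a,160,265),k(d,140,240)])[:,:,::-1])
for n,i in(("side",a),("scene",d)):
    h=cv2.cvtColor(i,cv2.COLOR_RGB2HSV); m=cv2.inRange(h,(0,190,60),(4,255,255))|cv2.inRange(h,(176,190,60),(180,255,255))
    N,l,st,ce=cv2.connectedComponentsWithStats(m)
    for j in range(1,N):
        if st[j,4]>60: print(n,st[j],ce[j].round(1))
E
```

```text
22.7 [425.5  83.3 376. ] [ 0.9 -0.5 -0.4] [-0.02 -0.02  0.04] 53.29978958559247 yaw 57.9 [ 0.03 -0.12 -0.26  1.98 -0.03  1.27  0.79]
side [322 185  13  19 207] [327.4 194.1]
side [284 229   7  25  98] [287.  240.6]
side [335 292  14  16 179] [341.5 299.5]
side [587 307  31  93 723] [604.1 350.1]
scene [285 172  23  22 415] [295.9 182.5]
scene [269 208   6  25  94] [271.6 219.6]
scene [283 290  16  17 216] [290.4 298.2]
```

View pics/v9.png

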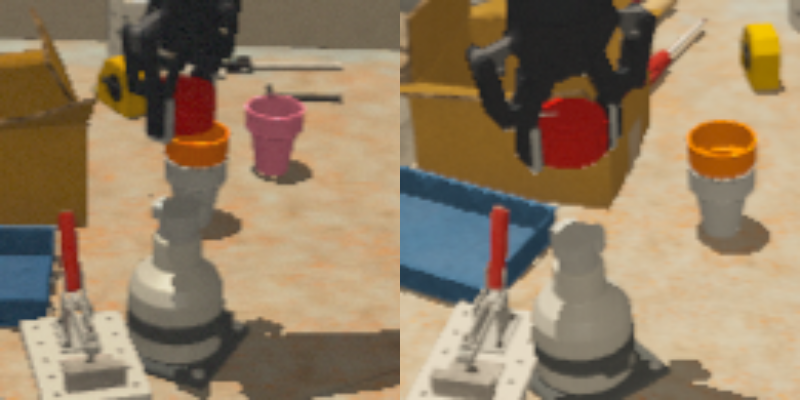

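The cap is off and hanging about 70 mm above the bare neck; the nested cups are undisturbed. To check it is still level, I compare the wrist view of the held cap with the one taken while it was seated.

```bash
python3 - <<'E'
from h import *
a=cv2.imread("pics/w8.png")[:,:,::-1]; b=snap("wrist","pics/w10.png")
def f(i):
    h=cv2.cvtColor(i,cv2.COLOR_RGB2HSV); m=cv2.inRange(h,(0,150,30),(6,255,255))|cv2.inRange(h,(174,150,30),(180,255,255)); m[:210]=0;m[345:]=0;m[:,:255]=0;m[:,380:]=0
    g=((h[...,1]<90)&(h[...,2]>90)).astype(np.uint8); g[:300]=0; g[330:]=0; g[:,:330]=0; g[:,368:]=0
    return [np.where(m[:,u])[0][[0,-1]].tolist() for u in(290,320,345)], np.argwhere(g).mean(0), g.sum()
print(f(a),f(b))
cv2.imwrite("pics/v10.png",np.hstack([i[190:350,230:410] for i in(a,b)])[:,:,::-1].repeat(2,0).repeat(2,1))
E
```

```text
([[227, 338], [219, 344], [225, 339]], array([315.42021277, 350.96276596]), np.uint64(188)) ([[227, 338], [219, 344], [226, 339]], array([315.43157895, 350.98947368]), np.uint64(190))
```

The outline and pointer match to within a pixel, so the cap hasn't tilted or slipped. It rose 99.7 mm, which puts its lower edge about 76 mm above the neck. I hand in.

```bash
python3 -c "
from h import *
print(manip.close_job())"
```

```text
the job is handed in; nothing more can be done
None
```

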